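Find and hold the heavy side of an eccentric rotor

ROBOT

A 6-joint arm with a two-finger parallel gripper is mounted at the origin on the work surface. World frame = base frame: x ahead of the robot, y to its left, z up, the work surface at z = 0. Lengths are in mm, angles in rad, forces in N, time in s.
With the tool pointing down it reaches from about 150 to 775 mm from the base axis. Payload 6.1 kg.
Tool frame: the origin (TCP) lies at the very end of the fingers, on their centre line; the grasp point (between the pads) lies 19 mm behind it (pinch_z is the distance from the TCP to the grasp point, in mm); z points along the fingers, y is the line along which they close (so a half turn about z gives the same grasp; the last joint's range is limited). The gripper opens to 85 mm and grips with 20 to 120 N. Pads are 22 mm wide; open, the fingers measure 114 mm over their backs; the gripper's body (76 mm by 85 mm) begins 54 mm behind the grasp point. The pads swing forward as they close: fully open they stand 13 mm farther back than shut.
Start: joints at [-1.172, 0.126, -0.04, 1.405, 0, 1.571], TCP at [203.856, -483.788, 195.795] pointing down, gripper open.
Joint ranges: [-2.72, 2.72], [-0.95, 1.95], [-1.27, 1.35], [-1.78, 2.02], [-1.46, 1.47], [-3.14, 3.14]. Speed limits (rad/s): [2.39, 2.39, 3.01, 3.14, 3.14, 3.14].

INTERFACE

Orientations are given as a 3x3 rotation matrix whose columns are the frame's x, y, z axes.
In Python, from station import * gives the robot as it stands.
- The arm moves only by the shell command python3 -m handwheel 'ROWS' [FORCE]. ROWS is text: rows parted by semicolons, each of 7 numbers parted by spaces: the turn, a rotation vector about the world's x, y, z in units of 8 degrees (1.0 is 8 degrees), then the shift along the world's x, y, z in units of 25 mm (1.0 is 25 mm), then the opening, from -1 (shut) to 1 (fully open). A call has 1 to 12 rows; each row shifts and turns the commanded pose from where the row before left it; what a row does not reach is not made up. A row lasts 1/10 s, in which the tool goes at most 50 mm and 8.59 degrees, less where a joint would pass 70% of its speed; a pose out of reach is approached as far as the arm can. A call is refused whole if a number of a shift passes 1 or a number of a turn 1, either way. A call with a gripper value outside its range is refused whole. The fingers move at their own pace and stop on an object; FORCE is the grip in N (left out, the last holds). Time passes only in rows, so rows that do not move let the fingers close. It gives the time, the measured TCP pose, the force, the opening and the grip force at its end, in the units of the state.
- read_state(): the state, without advancing time (a new reading comes with each control period).
- snapshot(name): name is "scene" or "top" or "wrist"; returns a dict with "frame" (420x560x3 uint8, blue, green, red), "depth" (420x560 float32, mm along the optical axis (not along the pixel's ray), 0 where there is no reading), "mtx" (3x3 intrinsics, pixels), "camera_from_world" (4x4, takes a point from world to camera coordinates). Camera axes: x right, y down, z forward; pixel columns grow to the right and rows downward; lengths in mm; the calibration is good to about 2 mm. A picture is of the moment at which its call begins.
- sign_off(): hands the job in; it is judged then, once.
The state is a dict: "clock": time; "joint_pos": joint angles; "joint_velocities": joint speeds; "tau": joint torques, N m; "position": TCP position; "eef_rot": TCP orientation; "force": force on the tool from outside, world axes, zero at the start; "moment": the same for the moment, N m; "gripper_width": opening from 0.0 (shut) to 1.0 (fully open); "grasp_force": force on a finger pad.
Only numpy, scipy, OpenCV 4.12 (cv2) and the standard library are available. Lean on these libraries where they do the work, as an engineer would, in place of code of your own. Each camera call takes 0.05 s, during which the arm holds its last target. There are 200 camera calls.

TASK

I want to paint a dot on this eccentric rotor: first move the yellow marker from the pen block, end-down, into the socket beside the balancing stand and let go of it, so I can reach it. Then take the rotor by its black knob, turn it to feel where its unmarked heavy side is, bring that heavy side straight down to the lowest place it can reach, and finish still gripping the knob there so I can mark it. Leave everything else where it is.

Things in the scene. Friction and masses are not known exactly. Their poses are not given: they have to be found in the camera images.
- marker_yellow: Paint marker with yellow ends and a white middle: a straight cylinder 16 mm in diameter and 120 mm long, 30 g, standing upright in one of the three holes of the pen block (which hole varies). Origin: centre of its lower end; z runs up along the marker. It stands 5 mm above the bench at the start and sticks 80 mm out of the block.
- marker_red: Another marker of the same size with red ends, in another hole of the block; leave it.
- marker_blue: Another marker of the same size with blue ends, in the remaining hole; leave it.
- pen_block: Black block fixed to the bench, 60 x 170 x 45 mm (x, y, z), with three round holes 60 mm apart in a row along its own y axis (20 mm wide, 40 mm deep, floor 5 mm above the bench). Origin: centre of its underside; its yaw varies.
- stand: Grey balancing stand fixed to the bench; position and yaw vary. Origin: centre of the underside, below the rotor; x points away from the rotor's face, z up. It carries the rotor, which turns without end on an axis leaning 30 degrees from upright towards the robot's side: in the stand's axes it points along (-0.5, 0, 0.866) from the disc out through the knob.
- disc_centre (a point): Centre of the face of the aluminium rotor disc, on the axis. Axes as the stand's. Disc 170 mm in diameter, 20 mm thick. A heavy slug (rotor_c0 in the rules; the knob is rotor_c2) is hidden near its rim, on a side nothing shows; it differs each time. Rotor 0.9 kg; the slug's weight gives at most 0.16 to 0.2 N m about the axis (heavy side level with the axis), none when it is lowest or highest.
- disc_lowest (a point): Lowest point of the rim of the disc's face, fixed on the stand; does not turn. Axes as the stand's. The heavy side belongs here (within 17 degrees); at the start it is never within 50 degrees. The bearing is stiff (friction about 0.25 N m): the rotor stays where it is left, never swings down by itself; turning takes less torque while the heavy side goes down, more while it goes up.
- knob_top (a point): Centre of the flat outer end of the rotor's round black knob, on the axis, marked by an orange spot; it does not move as the rotor turns. Axes as the stand's. The knob is 42 mm in diameter and 40 mm long: from here back along the axis to the disc's face. Grip it along the axis, tool tilted 30 degrees.
- socket (a point): Centre of the mouth of the marker socket: an aluminium block 46 x 46 mm, 50 mm high, with one upright round hole 20 mm wide and 42 mm deep (floor 8 mm above the bench), joined to the stand 160 mm from its origin along the stand's -y. Axes as the stand's.
- circuit_board: Loose green circuit board 120 x 85 mm lying on the bench, parts up to 20 mm high; origin centre of its underside. Leave it.
- solder_spool: Loose metal solder spool 56 mm in diameter, 45 mm high. Leave it.
- flux_bottle: Loose amber bottle 38 mm in diameter, 85 mm high. Leave it.
- screwdriver: Loose screwdriver, 160 mm, orange handle, lying on the bench. Leave it.
- swab_pot: Loose clear pot of swabs, 64 mm in diameter, about 105 mm high. Leave it.
Not all that is in view belongs to the job. Of the things that look like the marker_yellow, take the one that is farthest from the robot's base at the start.

How it is judged (in metres and radians):
On the way, in this order (a step that is already met when the one before it is completed fails the run):
1. the yellow marker stands in the socket, let go (horizontal distance between marker_yellow and socket below 0.006 m and height (world z) of marker_yellow below 0.02 m and angle between marker_yellow's own z axis and vertical below 0.15 rad and contact force between the fingers and marker_yellow below 0.2 N), for 0.3 s.
2. the rotor is turned by its knob between the fingers (contact force between the fingers and rotor_c2 above 2 N and distance of rotor_c0 from where it was at the start of the episode above 0.015 m), for 0.1 s.
At the end, for the whole second after the job is handed in: The yellow marker stands upright (within 9 degrees) in the socket, down to within 12 mm of its floor, untouched; the rotor's hidden heavy side is at the lowest point of its circle within 17 degrees, and the fingers still press on the black knob with more than 2 N through the last second (all of step 1 and y of rotor_c0 in the frame of stand between -0.0165 and 0.0165 m and height (world z) of rotor_c0 below 0.13 m and contact force between the fingers and rotor_c2 above 2 N and linear speed of marker_yellow below 0.02 m/s); the arm keeps its last pose, push and grip.
It fails at once if a bystander on the bench is moved by more than 25 mm (distance of any of circuit_board, solder_spool, flux_bottle, screwdriver, swab_pot from where it was at the start of the episode above 0.025 m).
It fails at once if the red or blue marker is moved by more than 25 mm (distance of any of marker_red, marker_blue from where it was at the start of the episode above 0.025 m).
It also fails if it takes over 72 s, if anything falls off the work surface, if the arm or the gripper's body presses on something with over 40 N, if the wrist force passes 120 N, or if a joint passes its speed limit or range.

## Working session

There is one attempt and no reset: what is moved stays moved. The work goes in short steps, Python scripts to look and compute and a shell command to move; the robot and the scene stay as the last step left them, time stands still between calls to the robot, and variables do not carry over. Pictures are saved under pics/ and viewed, at most 10 in all, crops included, and the job is handed in when it is done.

```bash
ls; mkdir -p pics
cat > h.py <<'E'
import numpy as np, cv2
from station import *
def pts(s):
    d=s["depth"];K=s["mtx"];v,u=np.mgrid[:d.shape[0],:d.shape[1]]
    c=np.stack([(u-K[0,2])/K[0,0]*d,(v-K[1,2])/K[1,1]*d,d],-1)
    M=np.linalg.inv(s["camera_from_world"]);return c@M[:3,:3].T+M[:3,3]
def ray(s,u,v,z):
    M=np.linalg.inv(s["camera_from_world"]);r=M[:3,:3]@np.linalg.inv(s["mtx"])@[u,v,1];o=M[:3,3]
    return o+r*(z-o[2])/r[2]
E
python3 - <<'E'
from h import *
a=snapshot("scene");b=snapshot("top")
np.savez("s0.npz",**a);np.savez("t0.npz",**b)
cv2.imwrite("pics/scene0.png",a["frame"]);cv2.imwrite("pics/top0.png",b["frame"])
s=read_state();print(s["clock"],s["gripper_width"],s["position"])
E
```

```text
pics
0.1 0.9993697031084375 [ 203.72661314 -483.42707568  195.11549795]
```

View pics/scene0.png

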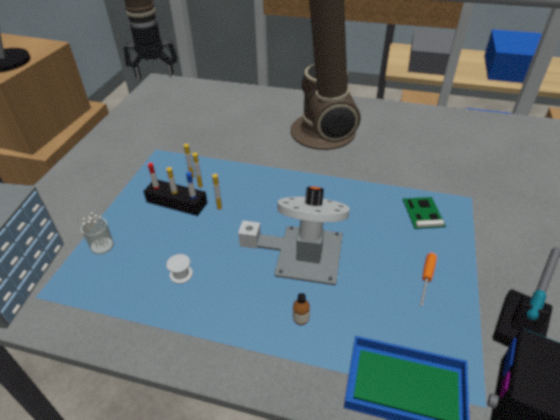

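View pics/top0.png

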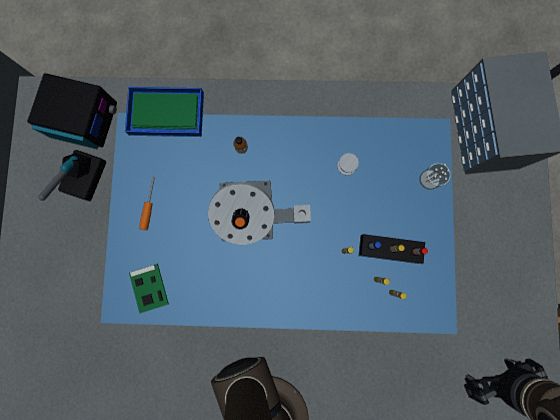

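The scene view shows the pen block (175,197) with red, yellow (middle) and blue markers, and three loose yellow lookalikes. In the top view the block's yellow end is at (401,248), the socket at (302,213), the knob's orange spot at (240,223), the rotor disc at (241,213), and the lookalikes at (347,250), (385,281) and (400,294).

Run:
```python
from h import *
np.set_printoptions(precision=1,suppress=True)
for n in("s0","t0"):
    s=np.load(n+".npz");P=pts(s);h=cv2.cvtColor(s["frame"],cv2.COLOR_BGR2HSV)
    print(n,"cam",np.linalg.inv(s["camera_from_world"])[:3,3])
    for nm,lo,hi in(("yel",(18,120,110),(32,255,255)),("orange",(5,170,150),(17,255,255)),("red",(170,120,90),(180,255,255)),("red0",(0,170,90),(5,255,255)),("blue",(112,150,70),(125,255,255))):
        k,l,st,c=cv2.connectedComponentsWithStats(cv2.inRange(h,lo,hi))
        for i in range(1,k):
            if st[i,4]<8 or st[i,4]>600: continue
            q=P[l==i]; q=q[np.isfinite(q).all(1)]
            z=np.percentile(q[:,2],90);top=q[q[:,2]>z-4]
            print(nm,st[i],c[i],"med",np.median(q,0),"zmax90",z,"top",top.mean(0))
# top-view: socket, block, disc
s=np.load("t0.npz");P=pts(s)
def reg(u0,u1,v0,v1,z0,z1):
    m=np.zeros(P.shape[:2],bool);m[v0:v1,u0:u1]=1;m&=(P[...,2]>z0)&(P[...,2]<z1);return m
for nm,a in(("socket",(285,325,195,235,40,60)),("block",(350,435,225,275,35,55)),("disc",(195,290,170,255,100,260))):
    m=reg(*a);q=P[m];v,u=np.nonzero(m)
    print(nm,len(q),q.mean(0),cv2.minAreaRect(q[:,:2].astype(np.float32)),cv2.minAreaRect(np.c_[u,v].astype(np.float32)))
    if nm=="disc":
        A=np.c_[q[:,:2],np.ones(len(q))]
        for _ in range(5):
            x=np.linalg.lstsq(A,q[:,2],rcond=None)[0];r=abs(q[:,2]-A@x);k=r<4;A=A[k];q=q[k]
        n=np.array([-x[0],-x[1],1]);n/=np.linalg.norm(n);print("plane n",n,q.mean(0),len(q), (q.min(0)+q.max(0))/2)
```

```text
s0 cam [1310.3  210.5  852.4]
yel [184 144   5  10  36] [186.3 148. ] med [ 352.1 -336.9  113. ] zmax90 119.77062539684675 top [ 349.3 -338.4  118.8]
yel [193 153   4  10  29] [194.9 156.6] med [ 387.4 -295.8  115.3] zmax90 120.03473350851911 top [ 384.1 -296.5  119.2]
yel [167 168   5  10  32] [169.5 172.2] med [ 472.9 -331.8  117. ] zmax90 126.01617755953363 top [ 471.7 -333.   125.1]
yel [213 175   5  10  34] [215.1 179.2] med [ 465.1 -204.1  111.7] zmax90 119.77421096095573 top [ 463.  -205.4  119.2]
yel [198 177   4   9  19] [199.4 180.6] med [ 387.9 -292.7   27.9] zmax90 38.74396949211002 top [ 388.3 -294.9   39.8]
yel [217 199   4   9  23] [218.8 203.1] med [ 466.  -202.2   23.9] zmax90 40.80270458938906 top [ 635.1 -120.7  202.8]
orange [424 254  12  24 187] [429.3 265.6] med [552.3 365.6  24.2] zmax90 26.717605473591018 top [554.9 364.6  30.5]
red [148 163   6  10  23] [150.7 166.9] med [ 464.5 -392.   120.6] zmax90 124.80937935396567 top [ 539.3 -340.   190. ]
red0 [150 164   3   8  14] [150.9 167.4] med [ 466.6 -391.1  118.9] zmax90 124.86566909586246 top [ 465.  -391.2  1
[... 812 characters left out ...]
] zmax90 125.54357449613985 top [ 464.4 -394.4  123.9]
socket 239 [561.1 -84.1  48.4] ((561.3030395507812, -83.71025085449219), (46.53265380859375, 45.51863479614258), 4.772439479827881) ((301.5, 213.0), (16.0, 17.0), 90.0)
block 1168 [ 469.1 -333.4   43.5] ((469.6414794921875, -335.2069396972656), (170.59646606445312, 60.10653305053711), 83.93769073486328) ((392.6617126464844, 248.7602081298828), (63.850440979003906, 21.94454574584961), 7.431407928466797)
disc 3291 [545.3  74.3 151.7] ((546.1439819335938, 74.86896514892578), (153.02899169921875, 168.52427673339844), 1.6141493320465088) ((241.0, 213.0), (62.0, 66.0), 90.0)
plane n [-0.5 -0.   0.9] [565.5  74.9 160.9] 1700 [543.7  75.6 150.9]
```

Run:
```python
from h import *
np.set_printoptions(precision=3,suppress=True)
t=np.load("t0.npz");s=np.load("s0.npz")
print("yellow top ray",ray(t,401,247.5,124)," block",ray(t,392.66,248.76,45),"knob",ray(t,239.5,221.9,185),"socket",ray(t,301.5,213,50))
print("scene yellow top-ish",ray(s,169.7,170,118))
P=pts(t);m=np.zeros(P.shape[:2],bool);m[170:255,195:290]=1
q=P[m&(P[...,2]>100)&(P[...,2]<260)]
rng=np.random.default_rng(0);best=0
for _ in range(500):
    a=q[rng.choice(len(q),3,0)];n=np.cross(a[1]-a[0],a[2]-a[0]);n/=np.linalg.norm(n)+1e-9;k=abs((q-a[0])@n)<2
    if k.sum()>best and abs(n[2])>.7:best=k.sum();K=k
p=q[K];c=p.mean(0);n=np.linalg.svd(p-c)[2][2];n*=np.sign(n[2]);print("disc n",n,"yaw deg",np.degrees(np.arctan2(-n[1],-n[0])),best,c)
u=np.cross([0,1,0],n);u/=np.linalg.norm(u);w=np.cross(n,u);ab=np.c_[(p-c)@u,(p-c)@w].astype(np.float32)
(cx,cy),r=cv2.minEnclosingCircle(ab);D=c+cx*u+cy*w;print("disc centre",D,"r",r,"knob top",D+40*n)
k=((q-D)@n>36)&((q-D)@n<44)&(np.linalg.norm(q-D-40*n,axis=1)<30);print("knob top pts",k.sum(),q[k].mean(0),((q[k]-D)@n).mean())
g=read_state();print(g["eef_rot"],g["position"],g["force"],g["moment"])
```

```text
yellow top ray [ 470.383 -335.517  124.   ]  block [ 469.203 -334.89    45.   ] knob [520.66   73.236 185.   ] socket [561.591 -83.048  50.   ]
scene yellow top-ish [ 466.209 -334.431  118.   ]
disc n [-0.5   -0.031  0.865] yaw deg 3.5209701557714905 2146 [544.889  76.252 148.483]
disc centre [541.628  74.845 146.548] r 85.10263061523438 knob top [521.615  73.614 181.159]
knob top pts 204 [521.812  73.81  181.312] 40.027012745724676
[[ 0.922  0.388 -0.001]
 [ 0.388 -0.922  0.001]
 [ 0.    -0.001 -1.   ]] [ 203.727 -483.427  195.115] [ 0.281 -0.744 -0.514] [ 0.014 -0.001 -0.016]
```

```bash
python3 -m handwheel '0 0 0.7 0.97 0.54 0 1;0 0 0.7 0.97 0.54 0 1;0 0 0.7 0.97 0.54 0 1;0 0 0.7 0.97 0.54 0 1;0 0 0.7 0.97 0.54 0 1;0 0 0.7 0.97 0.54 0 1;0 0 0.7 0.97 0.54 0 1;0 0 0.7 0.97 0.54 0 1;0 0 0.7 0.97 0.54 0 1;0 0 0.7 0.97 0.54 0 1;0 0 0.64 0.95 0.54 0 1;0 0 0 0 0 0 1'
python3 - <<'E'
from h import *
np.set_printoptions(precision=3,suppress=True)
g=read_state();print(g["clock"],g["position"],g["eef_rot"],g["joint_pos"])
w=snapshot("wrist");np.savez("w1.npz",**w);cv2.imwrite("pics/w1.png",w["frame"])
P=pts(w);h=cv2.cvtColor(w["frame"],cv2.COLOR_BGR2HSV)
k,l,st,c=cv2.connectedComponentsWithStats(cv2.inRange(h,(18,120,90),(33,255,255)))
for i in range(1,k):
    if st[i,4]>60:
        q=P[l==i];z=np.percentile(q[:,2],95);q=q[abs(q[:,2]-z)<3];print(st[i],c[i],z,q.mean(0),(q.min(0)+q.max(0))/2,len(q))
E
```

```text
clock: 1.3
position: [472.2, -333.6, 194.7]
eef_rot: [[0.1, 0.995, -0.001], [0.995, -0.1, 0.001], [0.001, -0.001, -1.0]]
force: [0.2, -0.1, -0.4]
gripper_width: 0.998
grasp_force: 0.0
1.3 [ 472.163 -333.63   194.747] [[ 0.1    0.995 -0.001]
 [ 0.995 -0.1    0.001]
 [ 0.001 -0.001 -1.   ]] [-0.616  0.229  0.082  1.425  0.001  1.056]
[232  26  22  24 395] [242.365  37.309] 120.36578573624134 [ 461.319 -207.764  119.06 ] [ 461.321 -207.672  119.157] 386
[152 165  19  19 274] [161.172 173.865] 120.03178394796204 [ 384.264 -298.008  118.946] [ 383.994 -298.16   118.972] 268
[264 201  19  19 281] [273.011 210.06 ] 125.32889182391298 [ 469.682 -335.44   124.104] [ 469.716 -335.525  124.274] 270
[122 219  18  17 241] [130.502 227.091] 120.03454772351594 [ 349.434 -339.791  118.84 ] [ 349.035 -339.803  118.884] 236
```

View pics/w1.png

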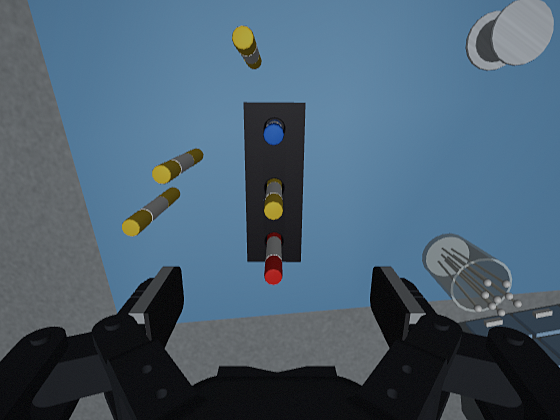

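The wrist view shows the fingers (165,300)/(395,300) straddling the block's row of markers, with the yellow end at (273,210), at (469.7, -335.5), z 125 as expected.

```bash
python3 -m handwheel '0 0 0 -0.1 -0.08 -0.75 1;0 0 0 0 0 -1 1;0 0 0 0 0 -1 1;0 0 0 0 0 -1 1;0 0 0 0 0 -1 1;0 0 0 0 0 0 -1;0 0 0 0 0 0 -1;0 0 0 0 0 0 -1;0 0 0 0 0 0 -1;0 0 0 0 0 0 -1;0 0 0 0 0 0 -1;0 0 0 0 0 0 -1' 40
```

```text
clock: 2.55
position: [468.3, -337.8, 78.5]
eef_rot: [[0.105, 0.994, 0.002], [0.994, -0.105, -0.002], [-0.001, 0.002, -1.0]]
force: [-1.0, -0.5, 6.3]
gripper_width: 0.164
grasp_force: 39.1
```

```bash
python3 -m handwheel '0 0 0 0 0 0.5 -1;0 0 0 0 0 0.8 -1;0 0 0 0 0 1 -1;0 0 0 0 0 1 -1;0 0 0 0 0 1 -1;0 0 0 0 0 1 -1;0 0 0 0 0 0 -1'; python3 -m handwheel '0 0 0 0.37 1 0 -1;0 0 0 0.37 1 0 -1;0 0 0 0.37 1 0 -1;0 0 0 0.37 1 0 -1;0 0 0 0.37 1 0 -1;0 0 0 0.37 1 0 -1;0 0 0 0.37 1 0 -1;0 0 0 0.37 1 0 -1;0 0 0 0.37 1 0 -1;0 0 0 0.2 0.8 0 -1;0 0 0 0 0 0 -1;0 0 0 0 0 0 -1'
python3 - <<'E'
from h import *
np.set_printoptions(precision=3,suppress=True)
g=read_state();print(g["clock"],g["position"],g["eef_rot"],g["joint_pos"])
for n in("wrist","scene","top"):
    w=snapshot(n);np.savez(n+"2.npz",**w);cv2.imwrite(f"pics/{n}2.png",w["frame"])
E
```

```text
clock: 3.25
position: [468.8, -338.1, 214.0]
eef_rot: [[0.105, 0.994, 0.005], [0.994, -0.105, -0.003], [-0.003, 0.005, -1.0]]
force: [0.6, -0.3, -0.6]
gripper_width: 0.16
grasp_force: 39.1
clock: 4.45
position: [555.6, -92.1, 209.2]
eef_rot: [[0.104, 0.995, -0.001], [0.995, -0.104, -0.0], [-0.0, -0.001, -1.0]]
force: [0.7, -1.1, -0.3]
gripper_width: 0.154
grasp_force: 39.1
4.45 [555.573 -92.071 209.198] [[ 0.104  0.995 -0.001]
 [ 0.995 -0.104 -0.   ]
 [-0.    -0.001 -1.   ]] [-0.164  0.201  0.079  1.45  -0.     1.511]
```

View pics/wrist2.png

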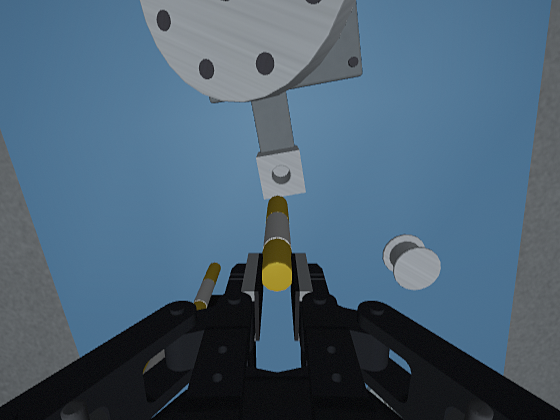

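The wrist view shows the marker held between the fingers, with its upper end at (277,278) and lower end near (278,203). The socket hole is at (282,174).

```bash
cat > m.py <<'E'
from h import *
import sys
np.set_printoptions(precision=2,suppress=True)
def run(wz):
    for n in("wrist","top","scene"):
        s=np.load(n+wz+".npz");P=pts(s);h=cv2.cvtColor(s["frame"],cv2.COLOR_BGR2HSV)
        k,l,st,c=cv2.connectedComponentsWithStats(cv2.inRange(h,(18,120,90),(33,255,255)))
        for i in range(1,k):
            q=P[l==i]
            q=q[(np.abs(q[:,:2]-[557,-90])<40).all(1)]
            if len(q)>8:
                z=np.percentile(q[:,2],95);t=q[q[:,2]>z-4];print(n,st[i],c[i].round(1),"med",np.median(q,0),"z",q[:,2].min(),z,"top",t.mean(0),"mid",(t[:,:2].min(0)+t[:,:2].max(0))/2)
        if n!="scene":
            q=P[(abs(P[...,2]-50)<4)&(abs(P[...,0]-561)<32)&(abs(P[...,1]+84)<32)].astype(np.float32)
            if len(q)>50:
                print(n,"socket",len(q),cv2.minAreaRect(q[:,:2]),q[:,2].mean())
            # dark hole: pixels in socket below the mouth level
run(sys.argv[1])
E
python3 m.py 2
python3 - <<'E'
from h import *
s=np.load("wrist2.npz");g=cv2.cvtColor(s["frame"],cv2.COLOR_BGR2GRAY)[155:195,262:304]
big=cv2.resize(g,None,fx=12,fy=12,interpolation=cv2.INTER_CUBIC);cv2.imwrite("pics/sock.png",big)
E
```

```text
wrist [262 261  30  30 741] [276.6 275.7] med [556.4  -89.17 254.73] z 252.18171404687098 255.74233036763346 top [556.37 -89.16 254.74] mid [556.28 -89.32]Traceback (most recent call last):
  File "m.py", line 18, in <module>
    run(sys.argv[1])
    ~~~^^^^^^^^^^^^^
  File "m.py", line 16, in run
    print(n,"socket",len(q),cv2.minAreaRect(q[:,:2]),q[:,2].mean())
                            ~~~~~~~~~~~~~~~^^^^^^^^^
cv2.error: OpenCV(4.12.0) /io/opencv/modules/imgproc/src/convhull.cpp:143: error: (-215:Assertion failed) total >= 0 && (depth == CV_32F || depth == CV_32S) in function 'convexHull'
```

View pics/sock.png

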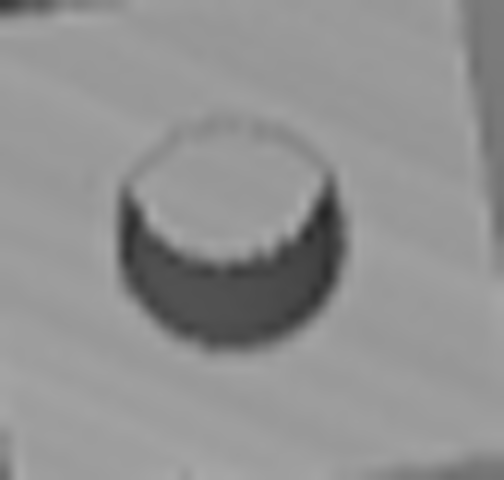

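The crop shows the hole's rim spanning 120–343 across and 113–352 down, so its centre is at wrist pixel (280.9,173.9).

```bash
sed -i 's/cv2.minAreaRect(q\[:,:2\])/cv2.minAreaRect(np.ascontiguousarray(q[:,:2],dtype=np.float32))/' m.py; python3 m.py 2
python3 - <<'E'
from h import *
np.set_printoptions(precision=2,suppress=True)
s=np.load("wrist2.npz");print("hole",ray(s,280.9,173.9,50))
P=pts(s)
q=P[(np.hypot(P[...,0]-556,P[...,1]+89)<16)&(P[...,2]>128)&(P[...,2]<262)]
for z in range(130,262,10):
    k=abs(q[:,2]-z)<5
    if k.sum()>8: e=q[k]; print(z,k.sum(),"x mid",(e[:,0].min()+e[:,0].max())/2,"y max",np.percentile(e[:,1],97),e[:,1].min())
E
```

```text
wrist [262 261  30  30 741] [276.6 275.7] med [556.4  -89.17 254.73] z 252.18171404687098 255.74233036763346 top [556.37 -89.16 254.74] mid [556.28 -89.32]
wrist socket 1599 ((561.5867309570312, -83.97867584228516), (45.96281814575195, 46.18183517456055), 3.865837812423706) 49.218807
scene [240 168   4   5  13] [241.8 170.2] med [561.61 -87.12 235.68] z 229.07611934260729 240.0299630607406 top [562.28 -86.86 238.43] mid [561.41 -87.3 ]
scene [242 189   5  12  44] [244.1 194.8] med [562.   -86.78 162.5 ] z 143.3134761226794 178.1348436133898 top [562.3  -86.41 177.37] mid [562.35 -87.57]
hole [561.9  -82.37  50.  ]
140 46 x mid 556.8016904573869 y max -82.24845575339381 -91.12722162117967
150 73 x mid 556.8175195990502 y max -82.28403092280031 -90.07873542454695
160 78 x mid 556.6790313400072 y max -82.29051062650636 -90.78899057546985
170 89 x mid 556.7338892069536 y max -82.25716331609935 -90.62362813454754
180 101 x mid 556.8126752585847 y max -82.27381220382381 -89.41466365402695
190 108 x mid 556.643785549728 y max -82.29715554874925 -88.63770954891052
200 128 x mid 556.7821245632573 y max -82.3264770320031 -89.28717150829235
210 146 x mid 556.5867052683097 y max -82.24005681993428 -89.0840885954783
220 190 x mid 556.5566678750529 y max -82.21212795682725 -89.51154332865624
230 182 x mid 556.3053571535556 y max -82.02244254816395 -89.32580811478647
240 232 x mid 556.6572985741947 y max -82.06122043114608 -86.98115873754668
250 1018 x mid 556.4309385425097 y max -80.07100678865163 -103.63603320992738
260 581 x mid 556.367706466658 y max -79.83909416393709 -98.42388351552952
```

```bash
python3 -m handwheel '0 0 0 0.2 0.25 -0.5 -1;0 0 0 0 0 -0.8 -1;0 0 0 0 0 -0.9 -1;0 0 0 0 0 -0.6 -1;0 0 0 0 0 0 -1;0 0 0 0 0 0 -1'
python3 - <<'E'
from h import *
np.set_printoptions(precision=2,suppress=True)
for n in("wrist","scene","top"):
    w=snapshot(n);np.savez(n+"3.npz",**w)
    if n=="wrist":cv2.imwrite(f"pics/{n}3.png",cv2.resize(w["frame"][100:330,170:400],None,fx=2.6,fy=2.6,interpolation=cv2.INTER_CUBIC))
P=pts(np.load("wrist3.npz"))
q=P[(np.hypot(P[...,0]-561,P[...,1]+84)<16)&(P[...,2]>55)&(P[...,2]<190)]
for z in range(60,200,10):
    k=abs(q[:,2]-z)<5
    if k.sum()>8: e=q[k]; print(z,k.sum(),"x mid",(e[:,0].min()+e[:,0].max())/2,"y max",np.percentile(e[:,1],97))
E
python3 m.py 3
```

```text
clock: 5.2
position: [560.6, -86.1, 139.2]
eef_rot: [[0.106, 0.994, -0.001], [0.994, -0.106, 0.0], [0.0, -0.001, -1.0]]
force: [0.2, -0.1, -0.6]
gripper_width: 0.157
grasp_force: 39.1
70 49 x mid 561.8451736346215 y max -76.38748912388856
80 72 x mid 561.86265406157 y max -76.29864796065691
90 77 x mid 561.904660683636 y max -76.31187816804028
100 89 x mid 561.7521112594295 y max -76.32354912457482
110 98 x mid 561.8334638257229 y max -76.33370980253149
120 108 x mid 561.6932170498799 y max -76.34786244408521
130 129 x mid 561.8176900531797 y max -76.2366896628691
140 146 x mid 561.6497528041687 y max -76.3111563606182
150 189 x mid 561.5710729329707 y max -76.24327867527384
160 192 x mid 561.3354063183658 y max -76.1280112606681
170 225 x mid 561.687076537818 y max -76.09163853798813
180 1002 x mid 561.3864633033372 y max -74.08289079609405
190 462 x mid 561.4827255412399 y max -73.96936013933657
wrist [262 261  30  30 740] [276.6 275.7] med [561.39 -83.13 184.74] z 182.5438373361152 185.68499988688572 top [561.4  -83.25 184.72] mid [561.33 -83.74]
wrist socket 2042 ((561.4833984375, -83.83322143554688), (46.071197509765625, 46.358028411865234), 3.8357796669006348) 49.198483
scene [244 194   4   3  10] [245.8 195. ] med [568.33 -79.84 166.37] z 162.78731959734205 173.40367275173392 top [569.74 -79.   172.29] mid [570.54 -78.68]
scene [246 213   4  11  39] [247.6 217.8] med [568.03 -80.98  92.85] z 72.52302931965528 108.36032383853045 top [568.6  -81.68 108.17] mid [568.43 -81.47]
```

View pics/wrist3.png

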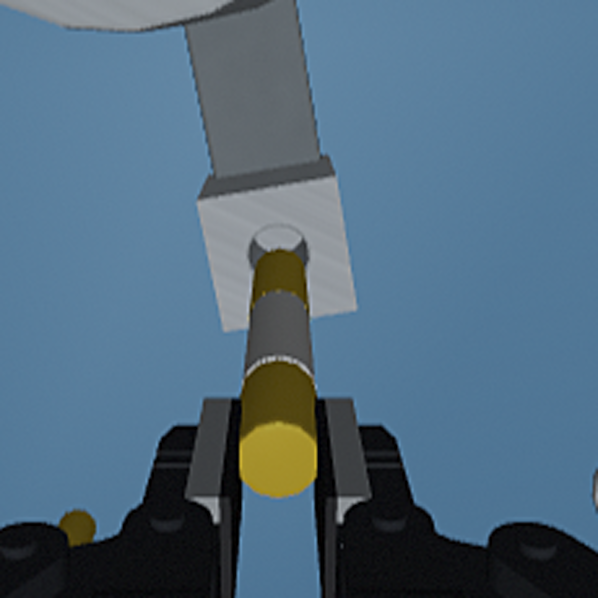

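The picture shows the marker's lower end entering the line of the socket hole (278,240 in the crop), aligned within 0.6 mm.

```bash
python3 -m handwheel '0 0 0 0 0.02 -0.4 -1;0 0 0 0 0 -0.35 -1;0 0 0 0 0 -0.35 -1;0 0 0 0 0 -0.35 -1;0 0 0 0 0 0 -1'
```

```text
clock: 5.85
position: [559.8, -85.4, 101.4]
eef_rot: [[0.105, 0.994, -0.003], [0.994, -0.105, 0.0], [0.0, -0.003, -1.0]]
force: [1.2, -0.1, 0.2]
gripper_width: 0.162
grasp_force: 39.1
```

```bash
python3 -m handwheel '0 0 0 0 0 -0.35 -1;0 0 0 0 0 -0.33 -1;0 0 0 0 0 0 -1;0 0 0 0 0 0 -1'
```

```text
clock: 6.25
position: [560.7, -85.5, 86.1]
eef_rot: [[0.105, 0.994, -0.0], [0.994, -0.105, 0.0], [0.0, -0.0, -1.0]]
force: [-0.1, 0.1, 0.4]
gripper_width: 0.158
grasp_force: 39.1
```

```bash
python3 -m handwheel '0 0 0 0 0 0 0.2;0 0 0 0 0 0 0.2;0 0 0 0 0 0 0.2;0 0 0 0 0 0 0.2;0 0 0 0 0 0 0.2;0 0 0 0 0 0.6 0.2;0 0 0 0 0 1 0.2;0 0 0 0 0 1 0.2;0 0 0 0 0 1 0.2;0 0 0 0 0 1 0.2;0 0 0 0 0 1 0.2;0 0 0 0 0 0 0.2'
python3 - <<'E'
from h import *
np.set_printoptions(precision=3,suppress=True)
w=snapshot("wrist");np.savez("wrist4.npz",**w);P=pts(w)
q=P[(np.hypot(P[...,0]-561,P[...,1]+84)<14)&(P[...,2]>60)&(P[...,2]<150)]
print("marker top",q[:,2].max(),q[q[:,2]>122].mean(0))
for z in(70,90,110):e=q[abs(q[:,2]-z)<6];print(z,(e[:,0].min()+e[:,0].max())/2,np.percentile(e[:,1],97))
g=read_state();print(g["clock"],g["position"],g["joint_pos"],g["moment"])
# wanted tool orientations: z=-n, y at angle a about the axis
from scipy.spatial.transform import Rotation as R
yaw=np.radians(3.7);S=R.from_euler("z",yaw).as_matrix();n=S@[-.5,0,.866]
D=np.array([521.3,73.4,181.2])
R0=g["eef_rot"]
tilt=R.from_rotvec(np.cross(R0[:,2],-n)/np.linalg.norm(np.cross(R0[:,2],-n))*np.arccos(R0[:,2]@-n))
print("n",n,"tilt rotvec units",tilt.as_rotvec(degrees=True)/8)
print("result R",tilt.as_matrix()@R0)
for b in(100,33):t=D+n*(b-33) if b!=33 else D-n*33;print(b,t,(t-g["position"])/25)
E
```

```text
clock: 7.45
position: [562.3, -85.8, 230.1]
eef_rot: [[0.105, 0.994, 0.006], [0.994, -0.105, -0.001], [-0.0, 0.006, -1.0]]
force: [0.4, -0.2, -0.5]
gripper_width: 0.602
grasp_force: 0.0
marker top 129.08104071584057 [561.972 -83.254 126.797]
70 562.3947692679756 -76.18461725839991
90 562.2661588624778 -76.15674530135176
110 561.9948666015375 -76.14870195646657
7.5 [561.818 -85.687 228.023] [-0.151  0.209  0.131  1.489  0.     1.525] [ 0.01  -0.005 -0.041]
n [-0.499 -0.032  0.866] tilt rotvec units [ 0.245 -3.718  0.003]
result R [[ 0.082  0.863  0.499]
 [ 0.993 -0.113  0.032]
 [ 0.084  0.493 -0.866]]
100 [487.87   71.238 239.222] [-2.958  6.277  0.448]
33 [537.766  74.465 152.622] [-0.962  6.406 -3.016]
```

```bash
cat > rd.py <<'E'
from h import *
np.set_printoptions(precision=3,suppress=True)
n=np.array([-.499,-.032,.866]);D=np.array([521.3,73.4,181.2]);g=read_state();R=g["eef_rot"];p=g["position"]
d=p-D;ax=d@n
ref=np.cross([0,1,0],n);ref/=np.linalg.norm(ref);w=np.cross(n,ref);y=R[:,1]
print("t%.2f along %.1f off %s zerr %s(deg) roll %.1f M.n %.3f tau6 %.3f q6 %.3f F %s grip %.1f op %.3f M %s"%(g["clock"],ax,d-ax*n,np.degrees(np.cross(R[:,2],-n)),np.degrees(np.arctan2(y@w,y@ref)),g["moment"]@n,g["tau"][5],g["joint_pos"][5],g["force"],g["grasp_force"],g["gripper_width"],g["moment"]))
E
python3 -m handwheel '0.03 -0.46 0 -0.2 0.79 0 1;0.03 -0.46 0 -0.2 0.79 0 1;0.03 -0.46 0 -0.2 0.79 0 1;0.03 -0.46 0 -0.3 0.79 0 1;0.03 -0.46 0 -0.3 0.79 -0.2 1;0.03 -0.46 0 -0.3 0.79 -0.2 1;0.03 -0.46 0 -0.35 0.79 -0.2 1;0.03 -0.46 0 -0.35 0.79 -0.2 1;0 0 0 0 0 0 1;0 0 0 0 0 0 1'; python3 rd.py
python3 -m handwheel '0.5 0.03 -0.87 0 0 0 1;0.5 0.03 -0.87 0 0 0 1;0.5 0.03 -0.87 0 0 0 1;0.5 0.03 -0.87 0 0 0 1;0.5 0.03 -0.87 0 0 0 1;0.5 0.03 -0.87 0 0 0 1;0.5 0.03 -0.87 0 0 0 1;0.5 0.03 -0.87 0 0 0 1;0.5 0.03 -0.87 0 0 0 1;0 0 0 0 0 0 1;0 0 0 0 0 0 1'; python3 rd.py
python3 - <<'E'
from h import *
np.set_printoptions(precision=2,suppress=True)
w=snapshot("wrist");np.savez("wrist5.npz",**w);cv2.imwrite("pics/wrist5.png",w["frame"])
P=pts(w);h=cv2.cvtColor(w["frame"],cv2.COLOR_BGR2HSV);m=cv2.inRange(h,(4,150,100),(17,255,255))
k,l,st,c=cv2.connectedComponentsWithStats(m)
for i in range(1,k):
    if st[i,4]>60:q=P[l==i];print(st[i],c[i],np.median(q,0),(q.min(0)+q.max(0))/2)
E
```

```text
clock: 8.5
position: [504.8, 72.8, 205.2]
eef_rot: [[0.082, 0.868, 0.49], [0.993, -0.112, 0.032], [0.083, 0.484, -0.871]]
force: [0.9, 0.0, 1.2]
gripper_width: 1.001
grasp_force: 0.0
t8.50 along 29.1 off [-2.03   0.289 -1.158] zerr [-0.008 -0.57  -0.026](deg) roll -6.5 M.n 0.047 tau6 0.029 q6 1.839 F [0.919 0.008 1.155] grip 0.0 op 1.001 M [-0.022  0.436  0.058]
clock: 9.6
position: [506.6, 72.0, 206.4]
eef_rot: [[0.847, 0.189, 0.497], [0.196, -0.98, 0.037], [0.494, 0.066, -0.867]]
force: [-0.2, 0.0, 0.2]
gripper_width: 0.998
grasp_force: 0.0
t9.60 along 29.2 off [-0.141 -0.466 -0.098] zerr [-0.257 -0.102 -0.152](deg) roll -78.7 M.n 0.011 tau6 0.076 q6 3.094 F [-0.221  0.033  0.207] grip 0.0 op 0.998 M [-0.046  0.436  0.002]
[   2  146   48   65 1281] [ 25.05 178.71] [545.1  362.92  22.99] [534.47 237.92 198.19]
[258 210  35  33 934] [275.04 225.94] [520.41  74.15 181.98] [506.52  73.98 286.  ]
```

View pics/wrist5.png

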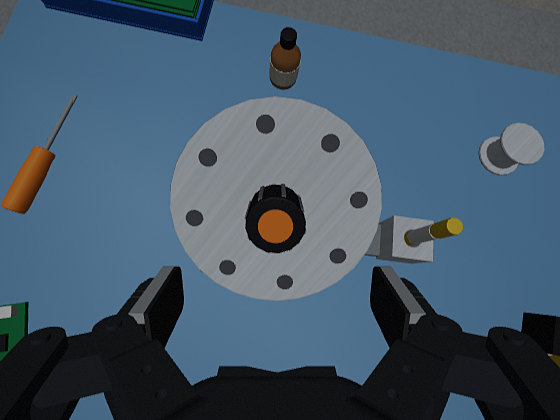

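The wrist view shows the knob's orange spot at (275,226), centred between the fingers. The marker stands in the socket at (410,238) and nothing is in the way.

```bash
python3 -m handwheel '-0.5 -0.03 0.87 0 0.01 0 1;0 0 0 0.3 0.02 -0.53 1;0 0 0 0.3 0.02 -0.53 1;0 0 0 0.3 0.02 -0.53 1;0 0 0 0.3 0.02 -0.53 1;0 0 0 0 0 0 1;0 0 0 0 0 0 1'; python3 rd.py
python3 -m handwheel '0 0 0 0 0 0 -1;0 0 0 0 0 0 -1;0 0 0 0 0 0 -1;0 0 0 0 0 0 -1;0 0 0 0 0 0 -1;0 0 0 0 0 0 -1' 60; python3 rd.py
```

```text
clock: 10.35
position: [535.8, 74.6, 153.2]
eef_rot: [[0.813, 0.304, 0.496], [0.33, -0.943, 0.037], [0.479, 0.133, -0.867]]
force: [0.3, 0.1, -0.5]
gripper_width: 1.0
grasp_force: 0.0
t10.35 along -31.5 off [-1.237  0.173 -0.707] zerr [-0.268 -0.188 -0.161](deg) roll -70.7 M.n 0.026 tau6 -0.015 q6 2.949 F [ 0.333  0.058 -0.506] grip 0.0 op 1.000 M [-0.078  0.453  0.001]
clock: 10.95
position: [535.8, 74.7, 153.3]
eef_rot: [[0.813, 0.303, 0.497], [0.329, -0.944, 0.038], [0.48, 0.133, -0.867]]
force: [0.4, -0.1, 0.0]
gripper_width: 0.004
grasp_force: 0.0
t10.95 along -31.4 off [-1.141  0.302 -0.647] zerr [-0.28  -0.138 -0.166](deg) roll -70.8 M.n 0.014 tau6 -0.001 q6 2.950 F [ 0.39  -0.095  0.025] grip 0.0 op 0.004 M [-0.017  0.429  0.022]
```

Run:
```python
from h import *
w=snapshot("wrist");a=snapshot("scene")
cv2.imwrite("pics/v6.png",np.hstack([cv2.resize(w["frame"],(400,300)),cv2.resize(a["frame"][130:300,200:400],(400,340))[:300]]))
```

```text
(no output)
```

View pics/v6.png

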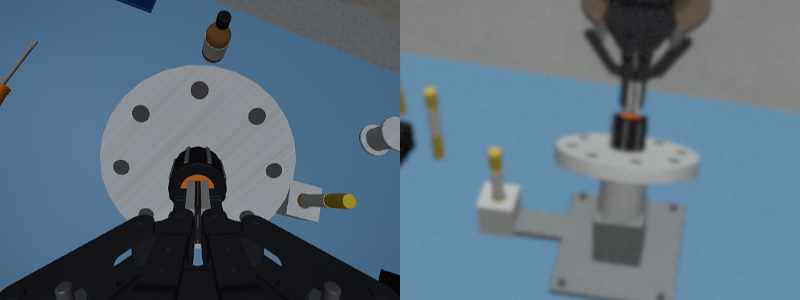

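The picture shows the fingers shut with their tips appearing to end at the knob's orange face (198,180 left half), so they did not close on the knob's sides. I'll use depth to find where the tips really are.

Run:
```python
from h import *
np.set_printoptions(precision=1,suppress=True)
n=np.array([-.499,-.032,.866]);D=np.array([521.3,73.4,181.2])
for nm in("wrist","scene"):
    w=snapshot(nm);np.savez(nm+"6.npz",**w);P=pts(w);A=(P-D)@n;r=np.linalg.norm((P-D)-A[...,None]*n,axis=-1)
    m=(r<70)&(A>-60)&(A<140)
    for lo in range(-45,80,5):
        k=m&(A>=lo)&(A<lo+5);
        if k.any():v,u=np.nonzero(k);print(nm,lo,k.sum(),"r",np.percentile(r[k],[0,10,50,90]),"px",u.mean().round(),v.mean().round())
w=np.load("wrist6.npz");P=pts(w);A=(P-D)@n
for v in range(225,300,5):print(v,"u270",A[v,270],"u279",A[v,279],"u262",A[v,262], w["frame"][v,270],w["frame"][v,279])
```

```text
wrist -45 6512 r [19.3 31.2 51.1 65.8] px 286.0 213.0
wrist -40 22048 r [19.1 31.5 52.9 66.9] px 276.0 206.0
wrist -35 163 r [19.2 19.5 20.1 21.3] px 278.0 213.0
wrist -30 163 r [19.3 19.5 20.3 21.3] px 276.0 217.0
wrist -25 188 r [19.2 19.6 20.2 21.5] px 276.0 219.0
wrist -20 201 r [19.2 19.5 20.2 21.2] px 277.0 222.0
wrist -15 218 r [19.1 19.6 20.2 21.4] px 276.0 226.0
wrist -10 234 r [19.2 19.5 20.2 21.3] px 277.0 228.0
wrist -5 957 r [ 7.3 13.3 19.2 20.9] px 276.0 245.0
wrist 0 1727 r [ 6.8  9.8 15.5 19.3] px 276.0 251.0
wrist 5 77 r [ 8.6  9.5 10.1 11.5] px 277.0 256.0
wrist 10 270 r [ 8.4  9.5 10.5 12.6] px 276.0 262.0
wrist 15 321 r [ 8.5  9.6 10.7 13.5] px 277.0 268.0
wrist 20 359 r [ 8.6  9.5 10.7 13.5] px 276.0 273.0
wrist 25 364 r [ 8.7  9.5 10.7 13.4] px 277.0 279.0
wrist 30 406 r [ 8.5  9.5 10.8 13.7] px 276.0 285.0
wrist 35 312 r [ 0.7  6.4 10.1 11.5] px 276.0 293.0
wrist 40 628 r [ 0.3  2.2  8.5 14.6] px 277.0 307.0
wrist 45 1073 r [ 1.3  5.6 15.1 22. ] px 277.0 308.0
wrist 50 1980 r [ 1.6  7.  16.3 31.7] px 278.0 318.0
wrist 55 3928 r [ 6.3 12.9 25.2 34.9] px 279.0 33
[... 2226 characters left out ...]
7 [93 90 86] [10  9  9]
265 u270 18.507089721206256 u279 19.84089335394147 u262 17.479687337029386 [93 89 86] [15 11 11]
270 u270 22.903134542682427 u279 22.986276267820717 u262 23.492743735744483 [93 90 86] [15 14 15]
275 u270 27.66783262041103 u279 27.406947835623672 u262 28.03933834405037 [94 91 87] [15 13 12]
280 u270 31.45288835870465 u279 31.202908505354394 u262 31.876613482128775 [93 89 86] [19 16 16]
285 u270 35.05889540695146 u279 37.318073409600586 u262 36.194583113487234 [94 89 87] [16 14 13]
290 u270 39.1493834282949 u279 39.460978942579935 u262 38.46100872452367 [93 88 86] [15 14 12]
295 u270 40.34282502793341 u279 40.10729609273817 u262 44.7282032206455 [129 125 121] [30 26 26]
```

The pads (about 38 mm long) visibly span 0 to +38 mm along the axis. So the true finger ends lie about 32 mm behind the reported TCP, level with the knob's face. I'll open, advance by that amount and grip again.

```bash
python3 -m handwheel '0 0 0 0 0 0 1;0 0 0 0 0 0 1;0 0 0 0 0 0 1;0 0 0 0 0 0 1;0 0 0 0 0 0 1;0 0 0 0 0 0 1;0 0 0 0.25 0.01 -0.35 1;0 0 0 0.22 0.01 -0.37 1;0 0 0 0.22 0.01 -0.37 1;0 0 0 0 0 0 1;0 0 0 0 0 0 1'; python3 rd.py
python3 -m handwheel '0 0 0 0 0 0 -1;0 0 0 0 0 0 -1;0 0 0 0 0 0 -1;0 0 0 0 0 0 -1;0 0 0 0 0 0 -1;0 0 0 0 0 0 -1' 60; python3 rd.py
```

```text
clock: 12.25
position: [552.8, 75.4, 125.0]
eef_rot: [[0.814, 0.304, 0.495], [0.329, -0.944, 0.037], [0.479, 0.133, -0.868]]
force: [0.1, 0.1, 0.0]
gripper_width: 1.001
grasp_force: 0.0
t12.25 along -64.4 off [-0.644 -0.102 -0.376] zerr [-0.264 -0.239 -0.161](deg) roll -70.8 M.n -0.032 tau6 -0.001 q6 2.945 F [0.107 0.079 0.001] grip 0.0 op 1.001 M [-0.071  0.39  -0.064]
clock: 12.85
position: [552.7, 76.8, 126.8]
eef_rot: [[0.812, 0.305, 0.497], [0.33, -0.943, 0.041], [0.481, 0.131, -0.867]]
force: [-5.9, 4.5, 4.2]
gripper_width: 0.475
grasp_force: 60.1
t12.85 along -62.9 off [0.032 1.352 0.067] zerr [-0.438 -0.13  -0.257](deg) roll -70.7 M.n 0.004 tau6 0.018 q6 2.945 F [-5.908  4.497  4.225] grip 60.1 op 0.475 M [0.737 1.089 0.469]
```

```bash
for i in 1 2 3 4; do python3 -m handwheel '-0.25 -0.016 0.433 0 0 0 -1;-0.25 -0.016 0.433 0 0 0 -1;-0.25 -0.016 0.433 0 0 0 -1;-0.25 -0.016 0.433 0 0 0 -1' 60 >/dev/null; python3 rd.py | tee -a log.txt; done
```

```text
t13.25 along -62.9 off [-0.181  1.52  -0.05 ] zerr [-0.401 -0.235 -0.24 ](deg) roll -54.6 M.n -0.392 tau6 0.282 q6 2.665 F [-6.62   5.036  5.261] grip 60.3 op 0.476 M [1.009 1.253 0.175]
t13.65 along -62.9 off [-0.41   1.645 -0.177] zerr [-0.342 -0.32  -0.209](deg) roll -38.6 M.n -0.441 tau6 0.275 q6 2.387 F [-8.456  6.098  5.922] grip 60.3 op 0.474 M [1.084 1.378 0.166]
t14.05 along -62.9 off [-0.593  1.715 -0.28 ] zerr [-0.263 -0.373 -0.165](deg) roll -22.6 M.n -0.443 tau6 0.283 q6 2.108 F [-9.101  5.085  5.658] grip 60.3 op 0.481 M [1.077 1.555 0.167]
t14.45 along -62.9 off [-0.883  1.645 -0.449] zerr [-0.166 -0.408 -0.111](deg) roll -6.6 M.n -0.457 tau6 0.306 q6 1.830 F [-11.022   4.218   6.938] grip 60.2 op 0.472 M [1.082 1.706 0.158]
```

```bash
for i in 1 2 3 4 5 6 7 8 9 10 11 12 13 14 15 16; do python3 -m handwheel '-0.25 -0.016 0.433 0 0 0 -1;-0.25 -0.016 0.433 0 0 0 -1;-0.25 -0.016 0.433 0 0 0 -1;-0.25 -0.016 0.433 0 0 0 -1' 60 >/dev/null; python3 rd.py >>log.txt; done; sed -E 's/zerr.*roll/roll/; s/ M \[.*//' log.txt
cat > fit.py <<'E'
import re,numpy as np
r,m,t=np.array([[float(re.search(k+r" +(-?[\d.]+)",l)[1]) for k in("roll","M.n","tau6")] for l in open("log.txt")]).T
r=np.degrees(np.unwrap(np.radians(r)));a=np.radians(r)
for nm,v in(("M.n",-m),("tau6",t)):
    A=np.c_[np.ones(len(a)),np.sin(a),np.cos(a)];x,e,_,_=np.linalg.lstsq(A,v,rcond=None)
    # torque needed turning +n: c + K sin(phi), phi = roll-r0 from lowest
    r0=np.degrees(np.arctan2(-x[2],x[1]));print(nm,"c",x[0],"K",np.hypot(x[1],x[2]),"roll when lowest",r0,"rms",np.std(v-A@x),"now",r[-1])
E
python3 fit.py
```

```text
t13.25 along -62.9 off [-0.181  1.52  -0.05 ] roll -54.6 M.n -0.392 tau6 0.282 q6 2.665 F [-6.62   5.036  5.261] grip 60.3 op 0.476
t13.65 along -62.9 off [-0.41   1.645 -0.177] roll -38.6 M.n -0.441 tau6 0.275 q6 2.387 F [-8.456  6.098  5.922] grip 60.3 op 0.474
t14.05 along -62.9 off [-0.593  1.715 -0.28 ] roll -22.6 M.n -0.443 tau6 0.283 q6 2.108 F [-9.101  5.085  5.658] grip 60.3 op 0.481
t14.45 along -62.9 off [-0.883  1.645 -0.449] roll -6.6 M.n -0.457 tau6 0.306 q6 1.830 F [-11.022   4.218   6.938] grip 60.2 op 0.472
t14.85 along -62.9 off [-1.032  1.566 -0.538] roll 9.4 M.n -0.399 tau6 0.341 q6 1.552 F [-11.63    4.863   7.194] grip 60.4 op 0.475
t15.25 along -62.9 off [-1.257  1.346 -0.676] roll 25.4 M.n -0.296 tau6 0.387 q6 1.274 F [-12.485   3.676   7.237] grip 60.5 op 0.478
t15.65 along -62.9 off [-1.39   1.158 -0.76 ] roll 41.5 M.n -0.303 tau6 0.439 q6 0.995 F [-13.308   2.275   7.82 ] grip 60.6 op 0.470
t16.05 along -62.9 off [-1.453  0.855 -0.807] roll 57.5 M.n -0.215 tau6 0.494 q6 0.717 F [-14.092   1.656   6.755] grip 60.6 op 0.473
t16.45 along -62.9 off [-1.459  0.5
[... 1104 characters left out ...]
0.198 tau6 0.568 q6 -1.805 F [-5.73  -0.723  5.564] grip 60.3 op 0.474
t20.05 along -62.9 off [0.147 0.163 0.089] roll -142.5 M.n -0.268 tau6 0.518 q6 -2.085 F [-6.084  0.821  5.871] grip 60.2 op 0.474
t20.45 along -62.9 off [0.216 0.44  0.14 ] roll -126.5 M.n -0.226 tau6 0.463 q6 -2.365 F [-5.067  0.185  4.652] grip 60.1 op 0.475
t20.85 along -62.9 off [0.227 0.724 0.156] roll -110.5 M.n -0.310 tau6 0.409 q6 -2.645 F [-5.348  1.769  4.788] grip 60.1 op 0.470
M.n c 0.25722640372632366 K 0.18487307963104146 roll when lowest -131.00449781639458 rms 0.029945271923368166 now 249.5
tau6 c 0.4714521817009542 K 0.196246993296134 roll when lowest 51.02086364636448 rms 0.0003467543711319303 now 249.5
```

```bash
python3 -m handwheel '0 0 0 0 0 0 -1;0 0 0 0 0 0 -1' >/dev/null; python3 rd.py|sed -E 's/zerr.*roll/roll/; s/ M \[.*//'; for i in 1 2 3 4 5 6 7 8 9 10 11 12; do python3 -m handwheel '0.25 0.016 -0.433 0 0 0 -1;0.25 0.016 -0.433 0 0 0 -1;0.25 0.016 -0.433 0 0 0 -1;0.25 0.016 -0.433 0 0 0 -1' 60 >/dev/null; python3 rd.py >>log2.txt; done; sed -E 's/off.*zerr.*roll/roll/; s/ M \[.*//' log2.txt; python3 -m handwheel '0 0 0 0 0 0 -1;0 0 0 0 0 0 -1;0 0 0 0 0 0 -1' >/dev/null; python3 rd.py;sed s/log.txt/log2.txt/ fit.py | python3
```

```text
t21.05 along -62.9 off [0.232 0.738 0.16 ] roll -110.6 M.n 0.254 tau6 0.168 q6 -2.643 F [-5.333  0.669  5.214] grip 60.1 op 0.473
t21.45 along -62.9 roll -126.8 M.n 0.249 tau6 -0.486 q6 -2.360 F [-5.395 -0.267  3.989] grip 60.1 op 0.477
t21.85 along -62.9 roll -142.8 M.n 0.312 tau6 -0.433 q6 -2.080 F [-6.734 -0.577  5.124] grip 60.2 op 0.472
t22.25 along -62.9 roll -158.8 M.n 0.387 tau6 -0.384 q6 -1.800 F [-6.357 -1.543  6.228] grip 60.2 op 0.469
t22.65 along -62.9 roll -174.8 M.n 0.397 tau6 -0.342 q6 -1.519 F [-7.954 -2.238  5.216] grip 60.4 op 0.476
t23.05 along -62.9 roll 169.2 M.n 0.393 tau6 -0.309 q6 -1.239 F [-8.193 -2.352  6.26 ] grip 60.6 op 0.476
t23.45 along -62.9 roll 153.2 M.n 0.444 tau6 -0.290 q6 -0.958 F [-10.236  -3.387   7.716] grip 60.7 op 0.473
t23.85 along -62.9 roll 137.2 M.n 0.426 tau6 -0.284 q6 -0.678 F [-11.243  -2.383   7.574] grip 60.8 op 0.472
t24.25 along -62.9 roll 121.2 M.n 0.450 tau6 -0.294 q6 -0.397 F [-12.301  -1.859   8.017] grip 60.9 op 0.475
t24.65 along -62.9 roll 105.2 M.n 0.386 tau6 -0.317 q6 -0.117 F [-12.993  -1.723   7.961] grip 60.8 op 0.476
t25.05 along -63.0 roll 89.2 M.n 0.335 tau6 -0.353 q6 0.163 F [-13.598   0.187   8.235] grip 60.6 op 0.476
t25.45 along -62.9 roll 73.2 M.n 0.347 tau6 -0.397 q6 0.442 F [-14.148   1.233   9.473] grip 60.8 op 0.471
t25.85 along -62.9 roll 57.2 M.n 0.239 tau6 -0.448 q6 0.721 F [-13.143   2.361   8.238] grip 60.9 op 0.474
t26.15 along -62.9 off [-1.439  0.891 -0.798] zerr [ 0.195 -0.223  0.104](deg) roll 57.3 M.n -0.234 tau6 -0.227 q6 0.720 F [-13.47    2.329   7.982] grip 61.0 op 0.475 M [0.569 1.997 0.131]
M.n c -0.25203485370184076 K 0.18760314207510823 roll when lowest -124.50265752585453 rms 0.02068183517611386 now -302.8
tau6 c -0.4734836356115956 K 0.18914426657848527 roll when lowest 49.44647157848228 rms 0.00030408018578116967 now -302.8
```

```bash
cat >> rd.py <<'E'
print("   qd6 %.3f"%g["joint_velocities"][5])
E
F='s/off.*roll/roll/; s/ F \[.*//'
for i in 1 2 3; do python3 -m handwheel '-0.05 -0.003 0.087 0 0 0 -1;-0.05 -0.003 0.087 0 0 0 -1;-0.05 -0.003 0.087 0 0 0 -1;-0.05 -0.003 0.087 0 0 0 -1;-0.05 -0.003 0.087 0 0 0 -1;-0.05 -0.003 0.087 0 0 0 -1' >/dev/null; python3 rd.py|sed -E "$F"; done
echo fast; python3 -m handwheel '-0.5 -0.03 0.87 0 0 0 -1;-0.5 -0.03 0.87 0 0 0 -1;-0.5 -0.03 0.87 0 0 0 -1;-0.5 -0.03 0.87 0 0 0 -1;-0.5 -0.03 0.87 0 0 0 -1;-0.5 -0.03 0.87 0 0 0 -1;-0.5 -0.03 0.87 0 0 0 -1;-0.5 -0.03 0.87 0 0 0 -1'>/dev/null; python3 rd.py|sed -E "$F"
for i in 1 2 3 4; do python3 -m handwheel '-0.05 -0.003 0.087 0 0 0 -1;-0.05 -0.003 0.087 0 0 0 -1;-0.05 -0.003 0.087 0 0 0 -1;-0.05 -0.003 0.087 0 0 0 -1;-0.05 -0.003 0.087 0 0 0 -1;-0.05 -0.003 0.087 0 0 0 -1' >/dev/null; python3 rd.py|sed -E "$F"; done
```

```text
t26.75 along -62.9 roll 62.1 M.n -0.190 tau6 -0.066 q6 0.635
   qd6 -0.138
t27.35 along -62.9 roll 67.0 M.n -0.187 tau6 -0.051 q6 0.551
   qd6 -0.139
t27.95 along -62.9 roll 71.8 M.n -0.173 tau6 -0.035 q6 0.467
   qd6 -0.139
fast
t28.75 along -62.9 roll 136.3 M.n -0.078 tau6 1.396 q6 -0.662
   qd6 -1.393
t29.35 along -62.9 roll 140.8 M.n -0.091 tau6 0.087 q6 -0.741
   qd6 -0.138
t29.95 along -62.9 roll 145.7 M.n -0.064 tau6 0.086 q6 -0.826
   qd6 -0.140
t30.55 along -62.9 roll 150.5 M.n -0.049 tau6 0.084 q6 -0.910
   qd6 -0.139
t31.15 along -62.9 roll 155.3 M.n -0.009 tau6 0.080 q6 -0.994
   qd6 -0.138
```

The slow test settles it. Joint 6's reading carries a speed-proportional term, and with that removed it agrees with the moment sensor. The heavy side is lowest at roll of about -130°.

```bash
python3 -m handwheel '-0.5 -0.03 0.87 0 0 0 -1;-0.5 -0.03 0.87 0 0 0 -1;-0.5 -0.03 0.87 0 0 0 -1;-0.5 -0.03 0.87 0 0 0 -1;-0.5 -0.03 0.87 0 0 0 -1;-0.5 -0.03 0.87 0 0 0 -1;-0.5 -0.03 0.87 0 0 0 -1;-0.5 -0.03 0.87 0 0 0 -1;-0.5 -0.03 0.87 0 0 0 -1;-0.17 -0.01 0.3 0 0 0 -1;0 0 0 0 0 0 -1;0 0 0 0 0 0 -1'; python3 rd.py
python3 - <<'E'
from h import *
np.set_printoptions(precision=2,suppress=True)
s=snapshot("scene");t=snapshot("top");a=np.load("s0.npz");b=np.load("t0.npz")
cv2.imwrite("pics/end.png",np.hstack([s["frame"][120:400,60:460],t["frame"][100:380,100:500]]))
P=pts(s);h=cv2.cvtColor(s["frame"],cv2.COLOR_BGR2HSV)
k,l,st,c=cv2.connectedComponentsWithStats(cv2.inRange(h,(18,120,90),(33,255,255)))
for i in range(1,k):
    q=P[l==i];q=q[(abs(q[:,:2]-[561,-84])<25).all(1)]
    if len(q)>5:print(st[i],np.median(q,0),q[:,2].max())
E
```

```text
clock: 32.35
position: [552.7, 75.7, 126.7]
eef_rot: [[0.678, -0.54, 0.499], [-0.638, -0.769, 0.035], [0.365, -0.342, -0.866]]
force: [-6.6, -2.6, 3.7]
gripper_width: 0.47
grasp_force: 60.2
t32.35 along -62.9 off [0.04  0.238 0.03 ] zerr [-0.146  0.011 -0.084](deg) roll -129.7 M.n 0.233 tau6 0.240 q6 -2.307 F [-6.576 -2.634  3.721] grip 60.2 op 0.470 M [0.191 0.591 0.401]
   qd6 0.001
[245 205   5  10  39] [566.39 -80.4  121.05] 129.2781684023047
```

View pics/end.png

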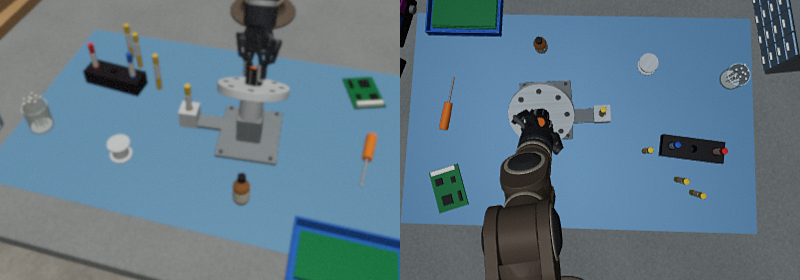

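The final views show the yellow marker upright in the socket (187,95 left; 602,112 right), the knob still gripped, and everything else where it was. Roll is -129.7°, on target.

```bash
python3 -c "
from station import *
print(sign_off())"
```

```text
the job is handed in; nothing more can be done
None
```

I handed the job in at about 32 s with the yellow marker standing released in the socket and the rotor's heavy side at the lowest point by the torque fit (fits agreed to about ±3°); the gripper still holds the knob at 60 N, nothing else looked moved in the final pictures, and sign-off gave no verdict.

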